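# Bring the blue-capped sample pot forward and unscrew its cap

## Task

Turn the sample carousel (the black bar in its middle is its handle) until the pot with the blue cap stands at the red arrow on the front of the base. Then, with the pot there, unscrew the blue cap anticlockwise as far as it will go, leave it sitting loose on its pot, and let go. Leave the yellow and green caps screwed tight.

Things in the scene. Friction and masses are not known exactly. Their poses are not given: they have to be found in the camera images.
- rotor (a joint): Angle of the aluminium rotor (230 mm across, top at z 46 mm) on its fixed white base (252 mm across). 0 = blue cap exactly at the red arrow on the tongue at the base's front, which faces the robot within 0.4 rad. Positive = anticlockwise from above; range -1.7 to 1.7; starts at 0.5 to 1.3. Easy (0.03 N m), no detents: stays where it is left. Four stations, 90 degrees apart, one an empty well.
- carousel_handle (a point): Centre of the black bar handle on the rotor's axis, where to grip it: 104 mm over the worktop. The bar is 60 mm long along this point's x axis, 16 mm thick along y and 32 mm high, on a slim steel pillar. The point turns with the rotor; the blue cap lies 85 mm out along its -x.
- cap_blue (a joint): Screw joint of the blue cap: 0 = tight (at the start), grows as it turns anticlockwise seen from above, stops at 1.25 rad (a fifth of a turn), where it is loose. It rises 3.2 mm per rad (4 mm in all), resists with about 0.03 N m and stays where it is left. It cannot be lifted off.
- cap_blue_grip (a point): Centre of the blue cap, where to grip it: a ribbed round cap 40 mm across and 20 mm high on a white pot 37 mm across. The point is 10 mm under the cap's flat top, 100.5 mm over the worktop when tight, and moves with the cap; z is up, along the screw axis. The yellow and green caps are 120 mm away, centre to centre.
- cap_yellow (a joint): Screw joint of the yellow cap, on a pot 90 degrees anticlockwise from the blue one on the rotor (seen from above), same size; 0 = tight, as at the start. It is to stay so.
- cap_green (a joint): Screw joint of the green cap, on a pot 90 degrees clockwise from the blue one on the rotor (seen from above), same size; 0 = tight, as at the start. It is to stay so.

How it is judged:
By the outcome, as a careful person would: the job done as asked, in the order asked, and still so for the second after the job is handed in, with the robot touching nothing.
It also fails if it takes over 51 s, if anything falls off the work surface, if the arm or the gripper's body presses on something with over 40 N, if the wrist force passes 120 N, or if a joint passes its speed limit or range.

## Robot

A 6-joint arm with a two-finger parallel gripper is mounted at the origin on a cart in front of the work surface, level with it; the furniture and walls round the work are solid. World frame = base frame: x ahead of the robot, y to its left, z up, the work surface at z = 0. Lengths are in m, angles in rad, forces in N, time in s.
With the tool pointing down it reaches from about 0.275 to 0.75 m from the base axis. Payload 10.2 kg.
Tool frame: the origin (TCP) lies midway between the tips of the shut fingers; the grasp point (between the pads) lies 19 mm behind it (r.grasp_offset is the distance from the TCP to the grasp point, in m); z points along the fingers, y is the direction in which the jaws open and shut (so a half turn about z gives the same grasp; the last joint's range is limited). The gripper opens to 88 mm and grips with 3 to 60 N. Pads are 18 mm wide; open, the fingers measure 123 mm over their backs; the gripper's body (75 mm by 187 mm) begins 45 mm behind the grasp point.
Start: joints at [0.973, 0.313, 1.498, -0, 1.331, -0.223], TCP at [0.192, 0.489, 0.208] pointing down, gripper open.
Joint ranges: [-2.94, 2.94], [-0.97, 2.17], [0.19, 2.56], [-1.23, 4.37], [0.02, 3.11], [-2.88, 2.88]. Speed limits (rad/s): [2.39, 2.39, 3.01, 3.14, 3.14, 3.14].

## Interface

Orientations are given as [roll, pitch, yaw] about the fixed x, y, z axes, in that order (R = Rz(yaw) Ry(pitch) Rx(roll)).
In Python, from workcell import r gives the robot as it stands.
- The arm moves only by the shell command python3 -m creep 'ROWS' [FORCE]. ROWS is JSON, a list of rows, each a list of 7 numbers: the turn, a rotation vector about the tool's x, y, z in degrees, then the shift along the tool's x, y, z in mm, then the opening in per cent of the stroke, from 0 (shut) to 100 (fully open). A call has exactly 10 rows; each row is the pose to reach, as a shift and turn from the pose measured when the call began, along the tool's axes at that moment; what a row does not reach only later rows make up. A row lasts 1/12 s, in which the tool goes at most 41.7 mm and 7.16 degrees, less where a joint would pass 70% of its speed; a pose out of reach is approached as far as the arm can. A call with a gripper value outside its range is refused whole. The fingers move at their own pace and stop on an object; FORCE is the grip in N (left out, the last holds). Time passes only in rows, so rows that repeat a pose let the fingers close, or fill a call up. It gives the time, the measured TCP pose, the force and the opening at its end, in the units of the state.
- r.state(): the state, without advancing time (a new reading comes with each control period).
- r.snapshot(name): name is "side" or "top" or "wrist"; returns a dict with "color" (384x512x3 uint8, red, green, blue), "intrinsics" (3x3 intrinsics, pixels), "eye" and "orientation" of the camera in the world. Camera axes: x right, y up, looking along -z (the intrinsics and any distortion apply to the point x, -y, -z); pixel columns grow to the right and rows downward; lengths in m; the calibration is good to about 2 mm. A picture is of the moment at which its call begins. There is no depth.
- r.finish_job(): hands the job in, once; it reports no verdict.
Trained networks look in a picture, given as the dict that the camera call returned (one of the last four; its "shot" number tells which), for a name from the list of things; names that differ only in an ending like _2 or _b are one class to them, and where a whole thing is asked for, a point or a joint stands for the part that bears it (a point fixed in the world has none). Each returns a list of dicts, best first, with "score" (0 to 1); they miss things now and then, are a little off and sometimes report something else, mostly with a low value. They report only what shows in the picture. A call takes as long as a camera call.
- r.boxes_of(picture, target): "rect" ([left, top, right, bottom] in pixels, round what is visible of it).
The state is a dict: "time_s": time; "qpos": joint angles; "joint_vel": joint speeds; "effort": joint torques, N m; "ee_pos": TCP position; "orientation": TCP orientation; "contact_force": force on the tool from outside, world axes, zero at the start; "torque": the same for the moment, N m; "grip_width": opening from 0.0 (shut) to 1.0 (fully open).
Only numpy, scipy, OpenCV 4.12 (cv2) and the standard library are available. Lean on these libraries where they do the work, as an engineer would, in place of code of your own. Each camera call takes 0.05 s, during which the arm holds its last target. There are 200 camera calls.

## Working session

There is one attempt and no reset: what is moved stays moved. The work goes in short steps, Python scripts to look and compute and a shell command to move; the robot and the scene stay as the last step left them, time stands still between calls to the robot, and variables do not carry over. Pictures are saved under pics/ and viewed, about 8 in all and at most 12, crops included, and the job is handed in when it is done.

```bash
mkdir -p pics; ls; cat > h.py <<'E'
import numpy as np, cv2
from workcell import r
from scipy.spatial.transform import Rotation as R
def rot(o):
    o=np.array(o,float)
    if o.shape==(3,3): return o
    if o.size==4: return R.from_quat(o).as_matrix()
    return R.from_euler('xyz',o).as_matrix()
def pix2z(p,uv,z):
    K=np.array(p["intrinsics"]); d=np.linalg.inv(K)@np.array([uv[0],uv[1],1.])
    d=rot(p["orientation"])@np.array([d[0],-d[1],-d[2]]); e=np.array(p["eye"])
    return e+d*(z-e[2])/d[2]
def proj(p,X):
    c=rot(p["orientation"]).T@(np.array(X)-np.array(p["eye"])); K=np.array(p["intrinsics"])
    q=K@np.array([c[0],-c[1],-c[2]]); return q[:2]/q[2]
def save(p,n): cv2.imwrite(f"pics/{n}.png",p["color"][:,:,::-1])
E
python3 - <<'E'
from h import *
for n in ("top","side"):
    p=r.snapshot(n); save(p,n+"0")
    print(n,[k for k in p if k!="color"],p["eye"],p["orientation"],p["intrinsics"])
    for t in ("carousel_handle","cap_blue_grip","cap_yellow","cap_green","rotor"):
        for b in r.boxes_of(p,t)[:2]:
            q=b["rect"]; c=[(q[0]+q[2])/2,(q[1]+q[3])/2]
            z={"carousel_handle":.12,"rotor":.046}.get(t,.11)
            print(t,round(b["score"],2),np.round(q),np.round(pix2z(p,c,z),4))
print(r.state())
E
```

```text
pics
top ['intrinsics', 'eye', 'orientation', 'shot'] [0.40327442 0.03011148 0.93062787] [ 1.91074255e-01  1.30081979e-03 -1.58203405e+00] [[405.97634512   0.         254.53095448]
 [  0.         405.97634512 183.43439701]
 [  0.           0.           1.        ]]
cap_blue_grip 0.76 [252. 202. 272. 224.] [0.5005 0.014  0.11  ]
cap_yellow 0.73 [261. 142. 280. 163.] [ 0.6278 -0.005   0.11  ]
cap_green 0.81 [195. 191. 215. 213.] [0.5247 0.1316 0.11  ]
rotor 0.84 [190. 138. 289. 234.] [0.5691 0.0627 0.046 ]
side ['intrinsics', 'eye', 'orientation', 'shot'] [ 0.06715762 -0.73996293  0.4601627 ] [ 1.20296609  0.00794976 -0.57805235] [[482.28901792   0.         255.01295537]
 [  0.         482.28901792 193.67069297]
 [  0.           0.           1.        ]]
carousel_handle 0.69 [196. 178. 306. 242.] [ 0.4973 -0.0628  0.12  ]
cap_blue_grip 0.84 [227. 197. 250. 209.] [ 0.5068 -0.0024  0.11  ]
cap_yellow 0.82 [282. 187. 297. 204.] [ 0.613  -0.0249  0.11  ]
cap_green 0.65 [207. 176. 224. 194.] [0.5195 0.1101 0.11  ]
rotor 0.9 [200. 175. 304. 245.] [0.5917 0.0826 0.046 ]
{'time_s': 0.6, 'qpos': array([ 9.72606346e-01,  3.12889549e-01,  1.49767848e+00,  3.40884902e-05,
        1.33097984e+00, -2.23416056e-01]), 'joint_vel': array([-0.00062682,  0.00093397,  0.00070597, -0.00032552, -0.00023711,
       -0.00097281]), 'effort': array([-9.09574446e-04, -4.01973367e+01, -2.52359068e+01,  6.95304642e-02,
        3.19451303e-02, -4.08217613e-05]), 'ee_pos': array([0.19220556, 0.48857433, 0.20803364]), 'orientation': array([ 3.14154164e+00, -2.23666854e-05,  2.76681063e+00]), 'contact_force': array([ 0.6092201 , -1.16327035, -0.00153708]), 'torque': array([-0.03617458,  0.02981014, -0.02027885]), 'grip_width': 1.0015180787123108}
```

```bash
python3 - <<'E'
import cv2
a=cv2.imread("pics/top0.png")[90:290,130:350]; b=cv2.imread("pics/side0.png")[140:290,160:360]
cv2.imwrite("pics/a.png",cv2.resize(a,None,fx=3.0,fy=3.0,interpolation=cv2.INTER_CUBIC))
E
```

```text
(no output)
```

View pics/a.png

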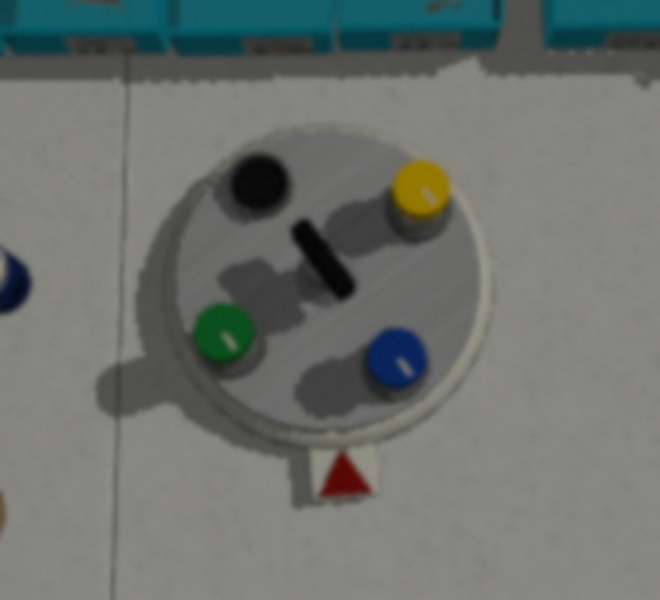

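View pics/side0.png

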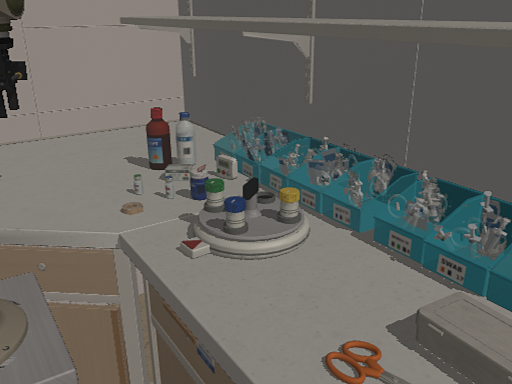

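The top crop (3×, offset 130,90) shows blue cap top at (397,357), yellow at (420,188), green at (223,332), the black bar centred at (323,260) and the red arrow centred at (345,477). The side view agrees with this: the tongue is at (195,247) and nothing stands above the carousel except the shelf at the back.

```bash
python3 - <<'E'
from h import *
p=r.snapshot("top"); s=r.snapshot("side")
def cen(p,f,roi):
    h=cv2.cvtColor(p["color"],cv2.COLOR_RGB2HSV).astype(int); m=f(h)
    M=np.zeros(m.shape,bool); x0,y0,x1,y1=roi; M[y0:y1,x0:x1]=m[y0:y1,x0:x1]
    v,u=np.nonzero(M); return np.array([u.mean(),v.mean()]),len(u)
red=lambda h:((h[...,0]<8)|(h[...,0]>172))&(h[...,1]>150)&(h[...,2]>60)
a,n=cen(p,red,(220,230,265,265)); b,n2=cen(s,red,(178,235,212,258))
print(a,n,b,n2)
for z in (0,.01,.02,.03): print(z,pix2z(p,a,z)[:2],pix2z(s,b,z)[:2])
f=lambda c:np.array(c)/3+[130,90]
B,Y,G=[pix2z(p,f(c),.1105)[:2] for c in ((397,357),(420,188),(223,332))]
H=pix2z(p,f((323,260)),.12)[:2]
h1,h2=[pix2z(p,f(c),.12)[:2] for c in ((301,229),(345,291))]
C=(Y+G)/2; print("B",B,"Y",Y,"G",G,"C",C,"H",H)
print(np.linalg.norm(B-C),np.linalg.norm(Y-G))
ang=lambda v:np.arctan2(v[1],v[0])
print("blue dir",ang(B-C),ang(Y-C)-np.pi/2,ang(G-C)+np.pi/2,"handle",ang(h2-h1))
for z in (.01,.02,.03):
    A=pix2z(p,a,z)[:2];print("arrow",z,A,ang(A-C),ang(A-H),np.linalg.norm(A-C))
E
```

```text
[244.16964286 249.34821429] 112 [192.74193548 242.80645161] 31
0 [0.43158973 0.05446131] [0.45128867 0.09526248]
0.01 [0.43128547 0.05419966] [0.44294095 0.07711183]
0.02 [0.43098121 0.05393801] [0.43459322 0.05896118]
0.03 [0.43067695 0.05367636] [0.4262455  0.04081052]
B [0.50880594 0.01413093] Y [ 0.62697866 -0.00363848] G [0.52727081 0.13225285] C [0.57712473 0.06430718] H [0.57453914 0.06365414]
0.084765051547965 0.16854705279908203
blue dir -2.5081226933790943 -2.5085844704102516 3.774600836769334 handle -2.540556954901535
arrow 0.01 [0.43128547 0.05419966] -3.07239737211522 -3.075690025736036 0.14618909669255356
arrow 0.02 [0.43098121 0.05393801] -3.0707593588477016 -3.0740147833063367 0.14651091591202517
arrow 0.03 [0.43067695 0.05367636] -3.0691285301327897 -3.0723470043395613 0.14683312650933641
```

```bash
cat > go.py <<'E'
# print the tool-axes step to a goal: x y z(TCP) yaw
import sys
from h import *
x,y,z,yaw=map(float,sys.argv[1:5]); s=r.state()
Rm=rot(s["orientation"]); d=Rm.T@(np.array([x,y,z])-s["ee_pos"])*1000
t=np.degrees((R.from_matrix(Rm).inv()*R.from_euler('xyz',[np.pi,0,yaw])).as_rotvec())
print("turn",t.round(1),"shift",d.round(1),"t",s["time_s"],"q",s["qpos"].round(2))
E
python3 -m creep '[[0,0,-3,-20,-10,0,100],[0,0,-7,-52,-26,0,100],[0,0,-11,-86,-43,0,100],[0,0,-15,-120,-60,0,100],[0,0,-19,-154,-76,0,100],[0,0,-23,-188,-93,0,100],[0,0,-27,-222,-110,0,100],[0,0,-31,-256,-127,0,100],[0,0,-34,-285,-141,0,100],[0,0,-36,-300,-149,0,100]]'
python3 go.py 0.576 0.064 0.2 3.775
```

```text
time_s: 1.53
ee_pos: [0.4188, 0.2375, 0.208]
orientation: [-3.141, 0.0, -2.888]
contact_force: [0.2, -0.2, -0.8]
grip_width: 1.0
turn [ -0.    0.  -21.8] shift [-108.6 -207.4    8.2] t 1.5333 q [ 0.27  0.22  1.62 -0.    1.3  -1.55]
```

```bash

python3 -m creep '[[0,0,-3,-12,-23,1,100],[0,0,-6,-27,-52,2,100],[0,0,-9,-42,-81,4,100],[0,0,-12,-58,-110,5,100],[0,0,-15,-73,-139,6,100],[0,0,-18,-88,-168,7,100],[0,0,-20,-100,-190,8,100],[0,0,-21.8,-108.6,-207.4,8,100],[0,0,-21.8,-108.6,-207.4,8,100],[0,0,-21.8,-108.6,-207.4,8,100]]'
python3 - <<'E'
from h import *
p=r.snapshot("wrist"); save(p,"w1"); print(p["eye"],p["orientation"])
for t in ("carousel_handle","cap_blue_grip","cap_yellow","cap_green","rotor"):
    for b in r.boxes_of(p,t)[:1]: print(t,b)
print(proj(p,[.576,.064,.12]))
E
```

```text
time_s: 2.37
ee_pos: [0.576, 0.0637, 0.1998]
orientation: [3.142, -0.0, -2.509]
contact_force: [-0.5, 0.1, -0.0]
grip_width: 1.0
[0.51964024 0.02333656 0.37772425] [-2.70992845e-01  2.79452817e-04  2.20275920e+00]
carousel_handle {'rect': [136.2, 60.6, 365.2, 270.1], 'score': 0.67}
cap_blue_grip {'rect': [229.2, 64.1, 277.0, 115.4], 'score': 0.76}
cap_yellow {'rect': [132.4, 164.8, 182.2, 211.1], 'score': 0.55}
cap_green {'rect': [318.9, 165.4, 367.6, 210.2], 'score': 0.91}
rotor {'rect': [136.1, 63.9, 370.6, 270.2], 'score': 0.65}
[250.00031104 189.34721441]
```

View pics/w1.png

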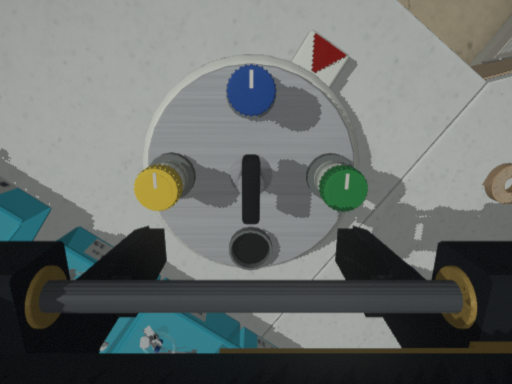

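The wrist view shows the bar upright, centred at (251,189) and under the tool. Blue is at (251,92), yellow (159,188), green (343,188), and the arrow at (328,54). I'll refine the arrow angle, then descend half open.

```bash
cat > meas.py <<'E'
from h import *
def comps(p,lo,hi,smin=130,vmin=50):
    h=cv2.cvtColor(p["color"],cv2.COLOR_RGB2HSV).astype(int)
    H=h[...,0]; m=((H>=lo)&(H<=hi) if lo<hi else (H>=lo)|(H<=hi))&(h[...,1]>smin)&(h[...,2]>vmin)
    n,l,st,c=cv2.connectedComponentsWithStats(m.astype(np.uint8)); i=np.argsort(-st[1:,4])[:2]+1
    return [(c[k].round(1),st[k,4]) for k in i],(l==i[0])
def arrow(p):
    c,m=comps(p,172,8); return c[0][0],c,m
E
python3 - <<'E'
from meas import *
p=r.snapshot("wrist")
a,c,m=arrow(p); print("red",c)
ang=lambda v:np.arctan2(v[1],v[0])
P={k:pix2z(p,v,.1105)[:2] for k,v in dict(B=(251,92),Y=(158.5,188),G=(343.5,188)).items()}
C=(P["Y"]+P["G"])/2; print(P,C,ang(P["B"]-C))
cn=cv2.approxPolyDP(max(cv2.findContours(m.astype(np.uint8),0,2)[0],key=cv2.contourArea),4,True)[:,0]; print(cn)
for z in (.01,.02,.03):
    A=pix2z(p,a,z)[:2]; print(z,A,ang(A-C),ang(A-[.576,.064]))
E
python3 -m creep '[[0,0,0,0,0,12,50],[0,0,0,0,0,24,50],[0,0,0,0,0,38,50],[0,0,0,0,0,52,50],[0,0,0,0,0,66,50],[0,0,0,0,0,80,50],[0,0,0,0,0,94,50],[0,0,0,0,0,104,50],[0,0,0,0,0,112,50],[0,0,0,0,0,112,50]]'
```

```text
red [(array([323.4,  53.2]), np.int32(667))]
{'B': array([0.51029744, 0.01795785]), 'Y': array([ 6.25714224e-01, -2.50501470e-04]), 'G': array([0.52715312, 0.13356055])} [0.57643367 0.06665502] -2.5069069359640213
[[316  34]
 [314  71]
 [344  55]]
0.01 [0.42691733 0.05564698] -3.068100905950879 -3.085621719532385
0.02 [0.4294226  0.05479687] -3.0611053023323627 -3.0788881540297424
0.03 [0.43192787 0.05394677] -3.0538754446950973 -3.0719264048890804
time_s: 3.55
ee_pos: [0.5751, 0.0648, 0.0871]
orientation: [3.141, -0.001, -2.507]
contact_force: [-0.7, 0.2, 0.6]
grip_width: 0.503
```

```bash

python3 -m creep '[[0,0,0,0,0,0,10],[0,0,0,0,0,0,10],[0,0,0,0,0,0,10],[0,0,0,0,0,0,10],[0,0,0,0,0,0,10],[0,0,0,0,0,0,10],[0,0,0,0,0,0,10],[0,0,0,0,0,0,10],[0,0,0,0,0,0,10],[0,0,0,0,0,0,10]]' 20
python3 -m creep '[[0,0,2,0,0,0,10],[0,0,6,0,0,0,10],[0,0,11,0,0,0,10],[0,0,16,0,0,0,10],[0,0,21,0,0,0,10],[0,0,26,0,0,0,10],[0,0,30,0,0,0,10],[0,0,32.3,0,0,0,10],[0,0,32.3,0,0,0,10],[0,0,32.3,0,0,0,10]]'
```

```text
time_s: 4.38
ee_pos: [0.5763, 0.0637, 0.0878]
orientation: [-3.139, 0.0, -2.507]
contact_force: [3.3, -5.1, -2.0]
grip_width: 0.167
time_s: 5.22
ee_pos: [0.5756, 0.0654, 0.0877]
orientation: [3.141, 0.0, -3.071]
contact_force: [-2.1, 7.7, -1.0]
grip_width: 0.17
```

```bash

python3 -m creep '[[0,0,0,0,0,0,50],[0,0,0,0,0,0,50],[0,0,0,0,0,0,50],[0,0,0,0,0,0,50],[0,0,0,0,0,0,50],[0,0,0,0,0,-12,50],[0,0,0,0,0,-36,50],[0,0,0,0,0,-66,50],[0,0,0,0,0,-96,50],[0,0,0,0,0,-112,50]]'
python3 - <<'E'
from meas import *
p=r.snapshot("wrist"); save(p,"w2"); t=r.snapshot("top"); save(t,"t2")
for n,q in (("wrist",p),("top",t)):
    print(n,"red",arrow(q)[1]); print("blue",comps(q,105,125,150)[0])
    print(r.boxes_of(q,"cap_blue_grip")[:1])
i=cv2.resize(t["color"][130:270,170:310,::-1],(380,380),interpolation=cv2.INTER_CUBIC)
j=p["color"][:380,100:500,::-1]
cv2.imwrite("pics/c2.png",np.hstack([i,j]))
E
```

```text
time_s: 6.05
ee_pos: [0.5765, 0.0651, 0.2034]
orientation: [3.142, 0.005, -3.071]
contact_force: [0.1, -0.7, 0.4]
grip_width: 0.503
wrist red [(array([250.1,  28.3]), np.int32(694)), (array([487.6, 211.3]), np.int32(17))]
blue [(array([251.5,  89. ]), np.int32(1719)), (array([455.2, 184.7]), np.int32(973))]
[{'rect': [227.0, 60.5, 275.5, 111.5], 'score': 0.87}]
top red [(array([ 88.5, 131. ]), np.int32(8)), (array([ 55.5, 165. ]), np.int32(2))]
blue [(array([133.6, 182.6]), np.int32(34)), (array([101.7, 210. ]), np.int32(26))]
[]
```

View pics/c2.png

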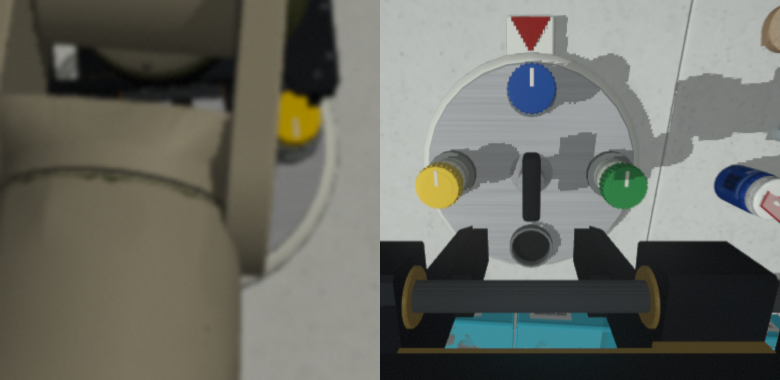

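The wrist view now has arrow, blue cap and bar in one line (column about 250–251). I'll put a number on the residual and work out the step to the cap.

```bash
python3 - <<'E'
from meas import *
p=r.snapshot("wrist"); ang=lambda v:np.arctan2(v[1],v[0])
a=arrow(p)[0]; b=comps(p,105,125,150)[0][0][0]; y=comps(p,20,32,150)[0][0]; g=comps(p,60,90,130)[0][0]
print(a,b,y,g,p["eye"],p["intrinsics"][0])
A=pix2z(p,a,.02)[:2];B=pix2z(p,b,.1105)[:2];Y=pix2z(p,(158,186),.1105)[:2];G=pix2z(p,(345,186),.1105)[:2];C=(Y+G)/2
print("A",A,"B",B,"C",C,"arrow",ang(A-C),"blue",ang(B-C),"GY",ang(Y-G))
E
python3 go.py 0.491 0.0595 0.2 2.6
```

```text
[249.8  30. ] [251.1  90.6] (array([157.7, 188.7]), np.int32(1488)) (array([343.2, 188.5]), np.int32(1529)) [0.5058237  0.06060166 0.37679864] [308.509578     0.         250.47565227]
A [0.42937108 0.05460764] B [0.49365766 0.06033638] C [0.57431673 0.06643134] arrow -3.0601994726253943 blue -3.066171440130387 GY -1.5004950775329196
turn [ 0.  -0.1 35.1] shift [84.3  0.2 -1.6] t 6.3 q [-0.09  0.44  1.34  0.    1.36 -1.73]
```

```bash

python3 -m creep '[[0,0,3,8,0,0,65],[0,0,8,20,0,0,65],[0,0,13,34,0,0,65],[0,0,18,48,0,0,65],[0,0,24,62,0,0,65],[0,0,29,74,0,0,65],[0,0,33,81,0,0,65],[0,0,35.1,84.3,0.2,0,65],[0,0,35.1,84.3,0.2,0,65],[0,0,35.1,84.3,0.2,0,65]]'
python3 go.py 0.491 0.0595 0.0815 2.6
python3 - <<'E'
from meas import *
p=r.snapshot("wrist"); save(p,"w3")
print(r.boxes_of(p,"cap_blue_grip")[:1],comps(p,105,125,150)[0],proj(p,[.491,.0595,.1105]),p["eye"])
E
```

```text
time_s: 7.13
ee_pos: [0.4906, 0.0595, 0.1974]
orientation: [-3.141, -0.004, 2.601]
contact_force: [1.1, -0.1, -0.2]
grip_width: 0.653
turn [-0.  -0.2  0.1] shift [ -0.8   0.3 115.9] t 7.1333 q [-0.12  0.26  1.6   0.    1.29 -1.15]
[{'rect': [231.4, 164.0, 275.5, 209.9], 'score': 0.67}] [(array([253.7, 189.2]), np.int32(1404)), (array([486.1, 119.7]), np.int32(1150))] [251.13045755 188.10118841] [0.43133906 0.0952028  0.37556371]
```

View pics/w3.png

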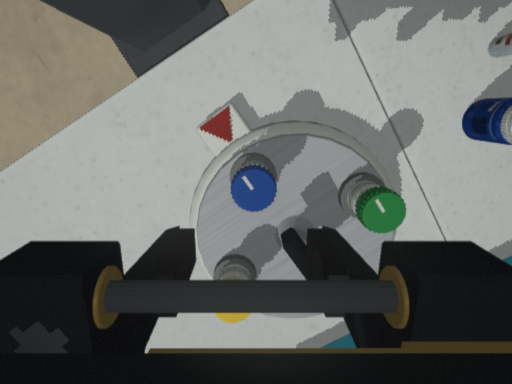

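The blue cap is at (254,188), within about 2 mm of the predicted position, and the handle is clear of the fingers. Descending.

```bash

python3 -m creep '[[0,0,0,0,1,12,65],[0,0,0,0,1,26,65],[0,0,0,0,1,42,65],[0,0,0,0,1,58,65],[0,0,0,0,1,74,65],[0,0,0,0,1,90,65],[0,0,0,0,1,104,65],[0,0,0,0,1,113,65],[0,0,0,0,1,116,65],[0,0,0,0,1,116,65]]'
python3 -m creep '[[0,0,0,0,0,0,30],[0,0,0,0,0,0,30],[0,0,0,0,0,0,30],[0,0,0,0,0,0,30],[0,0,0,0,0,0,30],[0,0,0,0,0,0,30],[0,0,0,0,0,0,30],[0,0,0,0,0,0,30],[0,0,0,0,0,0,30],[0,0,0,0,0,0,30]]' 25
python3 go.py 0.491 0.0595 0.0815 2.6
```

```text
time_s: 8.07
ee_pos: [0.491, 0.0605, 0.0812]
orientation: [-3.141, -0.004, 2.601]
contact_force: [-0.6, 0.3, -0.4]
grip_width: 0.655
time_s: 8.9
ee_pos: [0.491, 0.0605, 0.0812]
orientation: [-3.141, -0.004, 2.601]
contact_force: [0.1, 0.5, -0.2]
grip_width: 0.296
turn [-0.1 -0.2  0.1] shift [-0.5 -0.9 -0.3] t 8.9 q [-0.12  0.39  1.75  0.    1.01 -1.15]
```

The opening reads 26 mm, but a 40 mm cap should have stopped it near 40 mm. I'll look.

```bash

python3 - <<'E'
from meas import *
p=r.snapshot("wrist"); s=r.snapshot("side"); 
j=cv2.resize(s["color"][120:280,130:330,::-1],(390,312),interpolation=cv2.INTER_CUBIC)
i=cv2.resize(p["color"][:,:,::-1],(400,312))
cv2.imwrite("pics/c4.png",np.hstack([j,i]))
E
```

```text
(no output)
```

View pics/c4.png

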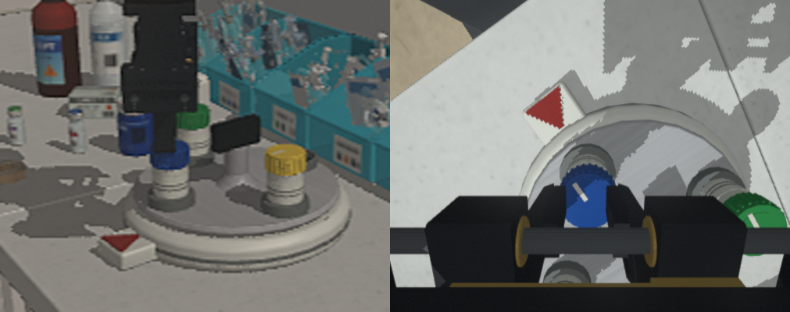

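```bash

python3 - <<'E'
from meas import *
p=r.snapshot("wrist"); ang=lambda v:np.arctan2(v[1],v[0]); C=np.array([.5755,.065])
s=r.state(); Rm=rot(s["orientation"])
print("grip",s["grip_width"],"blue",comps(p,105,125,150)[0],r.boxes_of(p,"cap_blue_grip")[:1])
print("tight prediction",proj(p,[.491,.0595,.1105]), "grasp pt",proj(p,s["ee_pos"]-.019*Rm[:,2]),"tcp",proj(p,s["ee_pos"]))
for k in(-1,1): print("pad edges at 26mm, 40mm",[proj(p,s["ee_pos"]+k*w*Rm[:,1]).round() for w in(.013,.02)])
a=arrow(p); A=pix2z(p,a[0],.02)[:2]; print(a[1],A,ang(A-C))
cv2.imwrite("pics/c5.png",cv2.resize(p["color"][140:384,130:390,::-1],None,fx=2.4,fy=2.4))
E
```

```text
grip 0.30120015811505674 blue [(array([252.8, 242.4]), np.int32(3489)), (array([238., 208.]), np.int32(1))] [{'rect': [217.9, 201.3, 290.1, 277.5], 'score': 0.75}]
tight prediction [249.18900211 244.59428999] grasp pt [250.87632775 235.84367643] tcp [250.86751066 223.31198837]
pad edges at 26mm, 40mm [array([230., 223.]), array([218., 223.])]
pad edges at 26mm, 40mm [array([272., 223.]), array([283., 223.])]
[(array([203.3, 134.3]), np.int32(1203))] [0.43018648 0.05446155] -3.0691972681787516
```

View pics/c5.png

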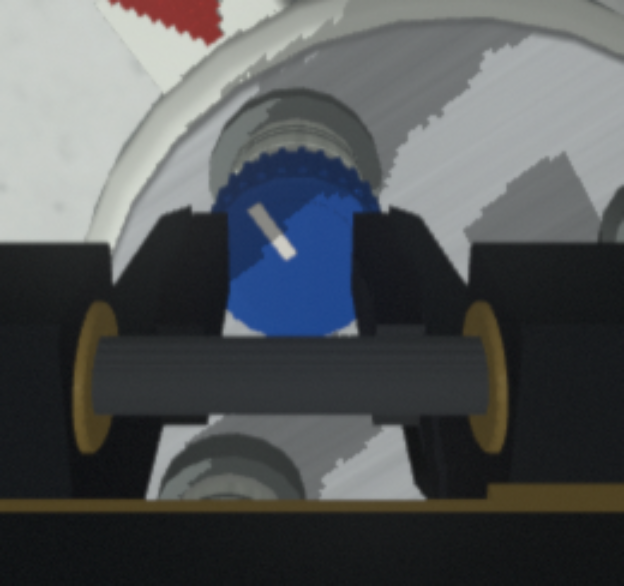

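The cap is centred between the fingers, but they stopped at the commanded 30%. I'll command them fully shut to see whether they stop on the cap.

```bash

python3 -m creep '[[0,0,0,0,0,0,25],[0,0,0,0,0,0,20],[0,0,0,0,0,0,15],[0,0,0,0,0,0,10],[0,0,0,0,0,0,5],[0,0,0,0,0,0,0],[0,0,0,0,0,0,0],[0,0,0,0,0,0,0],[0,0,0,0,0,0,0],[0,0,0,0,0,0,0]]' 25
```

```text
time_s: 9.93
ee_pos: [0.491, 0.0605, 0.0812]
orientation: [-3.141, -0.004, 2.601]
contact_force: [0.1, 0.0, -0.6]
grip_width: 0.003
```

```bash

python3 - <<'E'
from meas import *
p=r.snapshot("wrist"); s=r.snapshot("side"); 
j=cv2.resize(s["color"][140:260,180:300,::-1],(390,390),interpolation=cv2.INTER_CUBIC)
i=cv2.resize(p["color"][140:384,130:390,::-1],(400,390))
cv2.imwrite("pics/c6.png",np.hstack([j,i]))
print(p["eye"], comps(p,105,125,150)[0],arrow(p)[1])
E
```

```text
[0.43179351 0.09618096 0.25939338] [(array([256.4, 219.7]), np.int32(1251)), (array([250.5, 266.5]), np.int32(50))] [(array([203.3, 134.3]), np.int32(1205))]
```

View pics/c6.png

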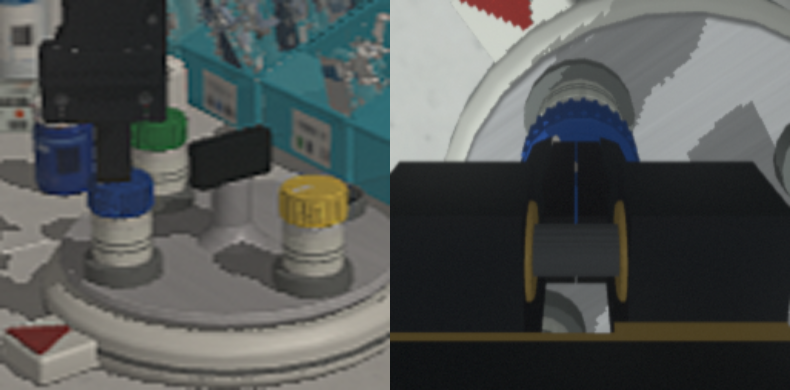

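The shut fingers appear to end at the cap's top, even though the TCP reads 29 mm lower. Either the fingertips sit higher than reported or the pads aren't meeting the cap. I'll rise clear and compare the visible tip with the reported TCP in the side view.

```bash

python3 -m creep '[[0,0,0,0,0,-8,0],[0,0,0,0,0,-20,0],[0,0,0,0,0,-34,0],[0,0,0,0,0,-48,0],[0,0,0,0,0,-60,0],[0,0,0,0,0,-68,0],[0,0,0,0,0,-70,0],[0,0,0,0,0,-70,0],[0,0,0,0,0,-70,0],[0,0,0,0,0,-70,0]]'
python3 - <<'E'
from meas import *
s=r.snapshot("side"); p=r.snapshot("wrist"); st=r.state(); e=st["ee_pos"]
print("side: tcp",proj(s,e),"30 mm up",proj(s,e+[0,0,.03]),"cap top",proj(s,[.491,.0595,.1105]),"cap bottom",proj(s,[.491,.0595,.0905]))
print("wrist: tcp",proj(p,e),"30 up",proj(p,e+[0,0,.03]))
print(r.boxes_of(s,"cap_blue_grip")[:1],st["grip_width"],st["ee_pos"])
j=cv2.resize(s["color"][110:230,180:300,::-1],(390,390),interpolation=cv2.INTER_CUBIC)
i=cv2.resize(p["color"][140:384,130:390,::-1],(400,390))
cv2.imwrite("pics/c7.png",np.hstack([j,i]))
E
```

```text
time_s: 10.87
ee_pos: [0.4909, 0.0605, 0.1505]
orientation: [-3.14, -0.005, 2.601]
contact_force: [-0.6, -0.8, -0.9]
grip_width: 0.005
side: tcp [214.59735331 176.00343072] 30 mm up [214.01265079 161.47501247] cap top [215.57602361 195.07821166] cap bottom [215.94592321 204.30801497]
wrist: tcp [250.90156093 223.48316448] 30 up [250.83623839 244.32209393]
[{'rect': [206.3, 192.0, 226.2, 205.2], 'score': 0.7}] 0.005979640443647483 [0.49101691 0.06043199 0.15064355]
```

View pics/c7.png

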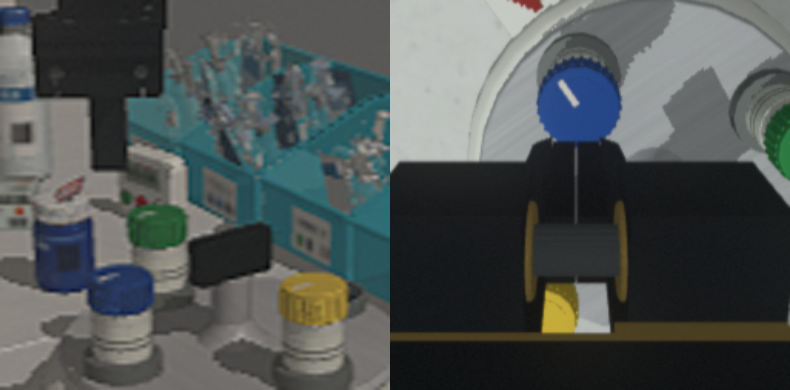

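The visible tip in the side view is at full-image row 162, while the reported TCP projects to row 176. So the real fingertips are about 30 mm higher than the reported TCP. The fingers simply shut above the cap, and the cap mark hasn't moved. I'll open and go 27 mm lower than before, in two stages.

```bash

python3 -m creep '[[0,0,0,0,0,0,65],[0,0,0,0,0,0,65],[0,0,0,0,0,0,65],[0,0,0,0,0,0,65],[0,0,0,0,0,0,65],[0,0,0,0,0,0,65],[0,0,0,0,0,10,65],[0,0,0,0,0,25,65],[0,0,0,0,0,40,65],[0,0,0,0,0,48,65]]'
python3 -m creep '[[0,0,0,0,0,5,65],[0,0,0,0,0,12,65],[0,0,0,0,0,18,65],[0,0,0,0,0,24,65],[0,0,0,0,0,30,65],[0,0,0,0,0,36,65],[0,0,0,0,0,42,65],[0,0,0,0,0,46,65],[0,0,0,0,0,46,65],[0,0,0,0,0,46,65]]'
python3 -m creep '[[0,0,0,0,0,0,55],[0,0,0,0,0,0,50],[0,0,0,0,0,0,45],[0,0,0,0,0,0,42],[0,0,0,0,0,0,40],[0,0,0,0,0,0,40],[0,0,0,0,0,0,40],[0,0,0,0,0,0,40],[0,0,0,0,0,0,40],[0,0,0,0,0,0,40]]' 25
python3 go.py .491 .0605 .0545 2.6
```

```text
time_s: 11.85
ee_pos: [0.4899, 0.0606, 0.1007]
orientation: [-3.139, -0.007, 2.601]
contact_force: [0.1, -0.3, -0.0]
grip_width: 0.65
time_s: 12.68
ee_pos: [0.4896, 0.0607, 0.0546]
orientation: [-3.139, -0.008, 2.601]
contact_force: [0.2, 0.1, 0.2]
grip_width: 0.648
time_s: 13.52
ee_pos: [0.4897, 0.0607, 0.0547]
orientation: [-3.139, -0.007, 2.601]
contact_force: [-0.7, -0.7, 2.8]
grip_width: 0.444
turn [-0.1 -0.4  0.1] shift [-1.2  0.5  0.2] t 13.5167 q [-0.12  0.43  1.77  0.    0.95 -1.15]
```

Gripped at 0.444, about 39 mm, which is the cap. Now unscrewing anticlockwise (negative about tool z), rising with the thread.

```bash

python3 -m creep '[[0,0,0,0,0,0,30],[0,0,-2,0,0,-0.1,30],[0,0,-6,0,0,-0.3,30],[0,0,-10,0,0,-0.6,30],[0,0,-15,0,0,-0.8,30],[0,0,-20,0,0,-1.1,30],[0,0,-25,0,0,-1.4,30],[0,0,-30,0,0,-1.7,30],[0,0,-34,0,0,-1.9,30],[0,0,-36,0,0,-2,30]]' 30
python3 -m creep '[[0,0,-4,0,0,-0.2,30],[0,0,-9,0,0,-0.5,30],[0,0,-14,0,0,-0.8,30],[0,0,-19,0,0,-1.1,30],[0,0,-24,0,0,-1.4,30],[0,0,-29,0,0,-1.7,30],[0,0,-34,0,0,-2,30],[0,0,-38,0,0,-2,30],[0,0,-40,0,0,-2,30],[0,0,-40,0,0,-2,30]]'
python3 - <<'E'
from meas import *
p=r.snapshot("wrist"); save(p,"w8"); ang=lambda v:np.arctan2(v[1],v[0])
a=arrow(p); A=pix2z(p,a[0],.02)[:2]; st=r.state(); print(A,ang(A-[.5755,.065]),ang(st["ee_pos"][:2]-[.5755,.065]),st["torque"],st["grip_width"],st["qpos"])
E
```

```text
time_s: 14.35
ee_pos: [0.4888, 0.0605, 0.0567]
orientation: [3.139, -0.01, -3.05]
contact_force: [-5.8, -1.2, 6.8]
grip_width: 0.441
time_s: 15.18
ee_pos: [0.4892, 0.0595, 0.0588]
orientation: [3.135, -0.006, -2.351]
contact_force: [1.5, -7.0, 2.6]
grip_width: 0.443
[0.43003084 0.05504026] -3.073233004302291 -3.0778000770564007 [-0.97892601 -0.13442871 -0.56248856] 0.44285397571982893 [-1.16683617e-01  4.25990445e-01  1.76781323e+00 -1.17701175e-03
  9.56750128e-01 -2.47572038e+00]
```

Turned 1.33 rad, and the 0.56 N·m reaction shows it is on the stop. Release and rise.

```bash

python3 -m creep '[[0,0,4,0,0,0,30],[0,0,4,0,0,0,40],[0,0,4,0,0,0,50],[0,0,4,0,0,0,60],[0,0,4,0,0,0,65],[0,0,4,0,0,0,65],[0,0,4,0,0,0,65],[0,0,4,0,0,0,65],[0,0,4,0,0,0,65],[0,0,4,0,0,0,65]]'
python3 -m creep '[[0,0,0,0,0,-10,65],[0,0,0,0,0,-25,65],[0,0,0,0,0,-40,65],[0,0,0,0,0,-60,65],[0,0,0,0,0,-80,65],[0,0,0,0,0,-100,65],[0,0,0,0,0,-120,65],[0,0,0,0,0,-135,65],[0,0,0,0,0,-145,65],[0,0,0,0,0,-145,65]]'
python3 - <<'E'
from meas import *
p=r.snapshot("wrist"); save(p,"w9"); ang=lambda v:np.arctan2(v[1],v[0])
a=arrow(p); A=pix2z(p,a[0],.02)[:2]; b=comps(p,105,125,150)[0]; g=comps(p,60,90,130)[0]; y=comps(p,20,32,150)[0]
B=pix2z(p,b[0][0],.1125)[:2]; print(a[1],b,g,y,A,B)
for C in ([.5755,.065],): print("arrow",ang(A-C),"blue",ang(B-C),np.linalg.norm(B-C))
E
```

```text
time_s: 16.07
ee_pos: [0.4892, 0.0595, 0.0588]
orientation: [3.136, -0.007, -2.422]
contact_force: [-0.6, 0.8, -0.7]
grip_width: 0.648
time_s: 16.9
ee_pos: [0.4912, 0.0594, 0.206]
orientation: [3.138, -0.004, -2.422]
contact_force: [0.5, -0.6, 0.3]
grip_width: 0.651
[(array([281.2, 124.7]), np.int32(506))] [(array([251.9, 189.4]), np.int32(1392)), (array([338.2, 333.7]), np.int32(373))] [(array([262. , 314.9]), np.int32(116)), (array([260. , 278.1]), np.int32(7))] [(array([125., 199.]), np.int32(1512)), (array([483.7, 346.9]), np.int32(10))] [0.429992   0.05475605] [0.49242129 0.06355761]
arrow -3.071307366569674 blue -3.1242326140234993 0.08309123181682594
```

View pics/w9.png

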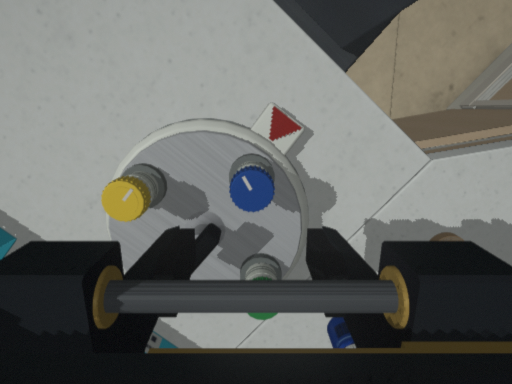

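The blue mark looks the same in the tool-fixed view as before the turn, so the cap turned with the tool (about 1.26 rad). I'll re-check the rotor from the same symmetric view as before.

```bash
python3 go.py .5765 .0651 .2034 -3.071
```

```text
turn [ 0.2 -0.4 37.2] shift [-68.3 -52.3   0.4] t 16.95 q [-0.12  0.25  1.59 -0.    1.31 -2.41]
```

```bash

python3 -m creep '[[0,0,3,-6,-5,0,65],[0,0,8,-15,-12,0,65],[0,0,13,-25,-19,0,65],[0,0,18,-35,-26,0,65],[0,0,24,-46,-34,0,65],[0,0,30,-56,-43,0,65],[0,0,35,-64,-49,0,65],[0.2,-0.4,37.2,-68.3,-52.3,0.4,65],[0.2,-0.4,37.2,-68.3,-52.3,0.4,65],[0.2,-0.4,37.2,-68.3,-52.3,0.4,65]]'
python3 - <<'E'
from meas import *
p=r.snapshot("wrist"); save(p,"w10"); ang=lambda v:np.arctan2(v[1],v[0])
a=arrow(p)[0]; b=comps(p,105,125,150)[0][0][0]; y=comps(p,20,32,150)[0][0][0]; g=comps(p,60,90,130)[0][0][0]
A=pix2z(p,a,.02)[:2];B=pix2z(p,b,.1145)[:2];Y=pix2z(p,y,.1105)[:2];G=pix2z(p,g,.1105)[:2];C=(Y+G)/2
print(a,b,y,g); print("arrow",ang(A-C),"blue",ang(B-C),"via YG",ang(Y-G)-np.pi/2,C,B)
print([(t,r.boxes_of(p,t)[0]["rect"]) for t in("cap_blue","cap_yellow","cap_green")])
E
```

```text
time_s: 17.78
ee_pos: [0.576, 0.0652, 0.2023]
orientation: [-3.141, -0.002, -3.07]
contact_force: [0.4, 0.1, 0.1]
grip_width: 0.648
[250.6  30.5] [256.7  89.9] [158.7 183.2] [342.1 191.1]
arrow -3.069436576030618 blue -3.129260979548626 via YG -3.114711644114064 [0.57687258 0.06564119] [0.49335317 0.06461121]
[('cap_blue', [230.3, 63.5, 280.2, 115.8]), ('cap_yellow', [133.9, 158.7, 183.7, 204.4]), ('cap_green', [317.2, 169.2, 369.1, 214.2])]
```

View pics/w10.png

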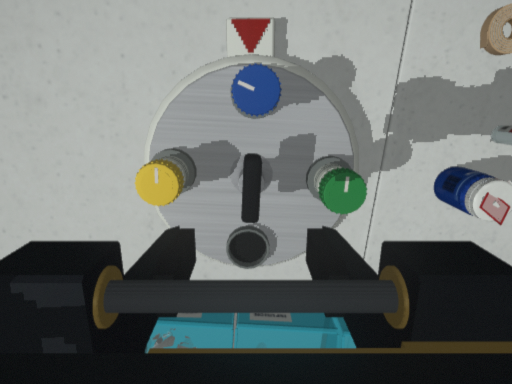

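The check caught a real error. The rotor has drifted about 0.05 rad clockwise (blue at column 256.7, arrow at 250.6), probably because the cap sat about 4 mm off the jaw centre along tool x. My 4° back-turn before release may also have retightened the cap slightly. The tool's x axis now lies along the line from the centre to the arrow. So I'll regrip with the jaws tangential, which pulls the cap onto that line, turn it to the stop again and release without turning back.

```bash

python3 -m creep '[[0,0,0,8,0,0,75],[0,0,0,20,0,0,75],[0,0,0,34,0,0,75],[0,0,0,48,0,0,75],[0,0,0,62,0,0,75],[0,0,0,74,0,0,75],[0,0,0,81,0,0,75],[0,0,0,83.5,0,0,75],[0,0,0,83.5,0,0,75],[0,0,0,83.5,0,0,75]]'
python3 go.py .4927 .0593 .0585 -3.07
```

```text
time_s: 18.82
ee_pos: [0.4933, 0.0592, 0.2035]
orientation: [-3.141, 0.0, -3.071]
contact_force: [0.1, -0.4, -0.2]
grip_width: 0.747
turn [-0.  0. -0.] shift [  0.6   0.3 145. ] t 18.8167 q [-0.12  0.25  1.59 -0.    1.3  -1.76]
```

```bash

python3 -m creep '[[0,0,0,0,0,15,75],[0,0,0,0,0,35,75],[0,0,0,0,0,55,75],[0,0,0,0,0,75,75],[0,0,0,0,0,95,75],[0,0,0,0,0,115,75],[0,0,0,0,0,130,75],[0,0,0,0,0,141,75],[0,0,0,0,0,145,75],[0,0,0,0,0,145,75]]'
python3 -m creep '[[0,0,0,0,0,0,60],[0,0,0,0,0,0,55],[0,0,0,0,0,0,50],[0,0,0,0,0,0,46],[0,0,0,0,0,0,42],[0,0,0,0,0,0,40],[0,0,0,0,0,0,35],[0,0,0,0,0,0,30],[0,0,0,0,0,0,30],[0,0,0,0,0,0,30]]' 20
python3 -m creep '[[0,0,-1,0,0,0,30],[0,0,-3,0,0,0,30],[0,0,-5,0,0,0,30],[0,0,-7,0,0,0,30],[0,0,-9,0,0,0,30],[0,0,-11,0,0,0,30],[0,0,-12,0,0,0,30],[0,0,-12,0,0,0,30],[0,0,-12,0,0,0,30],[0,0,-12,0,0,0,30]]'
python3 - <<'E'
from meas import *
s=r.state(); print(s["torque"])
p=r.snapshot("wrist");print(arrow(p)[1],comps(p,105,125,150)[0])
E
```

```text
time_s: 19.65
ee_pos: [0.4932, 0.0591, 0.0577]
orientation: [-3.141, -0.002, -3.071]
contact_force: [0.3, 0.7, -0.5]
grip_width: 0.749
time_s: 20.48
ee_pos: [0.4934, 0.0591, 0.0579]
orientation: [-3.141, -0.001, -3.071]
contact_force: [-0.5, 1.0, 3.7]
grip_width: 0.446
time_s: 21.32
ee_pos: [0.4928, 0.0581, 0.0577]
orientation: [-3.141, -0.003, -2.861]
contact_force: [-4.3, -6.5, 3.8]
grip_width: 0.445
[-1.05369351  0.60765665 -0.51890096]
[(array([270.8, 119.1]), np.int32(1570))] [(array([251.6, 251.5]), np.int32(4415)), (array([489.8, 348.9]), np.int32(65))]
```

The −0.52 N·m reaction shows it is at the stop again. Release straight, rise, and return to the checking pose.

```bash

python3 -m creep '[[0,0,0,0,0,0,50],[0,0,0,0,0,0,60],[0,0,0,0,0,0,70],[0,0,0,0,0,0,75],[0,0,0,0,0,0,75],[0,0,0,0,0,0,75],[0,0,0,0,0,0,75],[0,0,0,0,0,0,75],[0,0,0,0,0,0,75],[0,0,0,0,0,0,75]]'
python3 -m creep '[[0,0,0,0,0,-10,75],[0,0,0,0,0,-25,75],[0,0,0,0,0,-40,75],[0,0,0,0,0,-60,75],[0,0,0,0,0,-80,75],[0,0,0,0,0,-100,75],[0,0,0,0,0,-120,75],[0,0,0,0,0,-135,75],[0,0,0,0,0,-145,75],[0,0,0,0,0,-145,75]]'
python3 go.py .576 .0652 .2023 -3.07
```

```text
time_s: 22.2
ee_pos: [0.4928, 0.0582, 0.0577]
orientation: [-3.141, -0.003, -2.861]
contact_force: [0.2, -1.0, 1.2]
grip_width: 0.745
time_s: 23.03
ee_pos: [0.4939, 0.0583, 0.205]
orientation: [-3.139, 0.0, -2.861]
contact_force: [-1.2, 0.2, 0.1]
grip_width: 0.754
turn [-0.1  0.  12. ] shift [-80.8 -16.1   2.7] t 23.0333 q [-0.12  0.25  1.58 -0.    1.3  -1.97]
```

```bash

python3 -m creep '[[0,0,1,-8,-2,0,75],[0,0,3,-20,-4,0,75],[0,0,5,-34,-7,1,75],[0,0,7,-48,-10,1,75],[0,0,9,-62,-12,2,75],[0,0,11,-74,-15,2,75],[0,0,12,-80.8,-16.1,2.7,75],[0,0,12,-80.8,-16.1,2.7,75],[0,0,12,-80.8,-16.1,2.7,75],[0,0,12,-80.8,-16.1,2.7,75]]'
python3 - <<'E'
from meas import *
p=r.snapshot("wrist"); save(p,"w11"); ang=lambda v:np.arctan2(v[1],v[0])
a=arrow(p)[0]; b=comps(p,105,125,150)[0][0][0]; y=comps(p,20,32,150)[0][0][0]; g=comps(p,60,90,130)[0][0][0]
A=pix2z(p,a,.02)[:2];B=pix2z(p,b,.1145)[:2];Y=pix2z(p,y,.1105)[:2];G=pix2z(p,g,.1105)[:2];C=(Y+G)/2
print(a,b,y,g); print("arrow",ang(A-C),"blue",ang(B-C),"via YG",ang(Y-G)-np.pi/2,C,B)
w=cv2.imread("pics/w2.png")
cv2.imwrite("pics/c11.png",cv2.resize(np.hstack([w[0:230,130:380],p["color"][0:230,130:380,::-1]]),None,fx=1.6,fy=1.6,interpolation=cv2.INTER_CUBIC))
E
```

```text
time_s: 23.87
ee_pos: [0.5754, 0.0653, 0.2022]
orientation: [-3.139, 0.0, -3.07]
contact_force: [1.0, -0.6, 0.3]
grip_width: 0.754
[250.8  30.6] [250.5  90.1] [159.2 188.8] [342.8 186.3]
arrow -3.068837311080446 blue -3.067118335704357 via YG -3.0555274592732182 [0.57687702 0.06569834] [0.49355175 0.05948125]
```

View pics/c11.png

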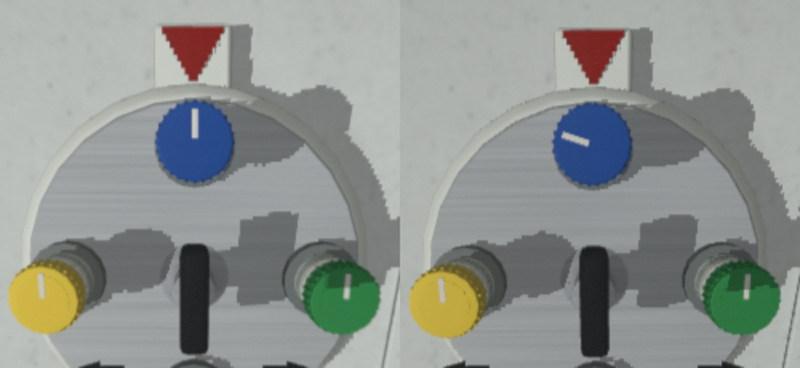

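The comparison picture shows arrow, blue cap and bar in line. The blue mark has swung about 71° anticlockwise, and the yellow and green marks are unchanged. Handing in.

```bash
python3 -c "
from workcell import r
print(r.finish_job(), r.state()['time_s'])"
```

```text
the job is handed in; nothing more can be done
the job is handed in; nothing more can be done
```

I turned the carousel by its handle until the blue cap stood at the red arrow, then unscrewed the cap to its stop, let go and rose clear. I handed the job in at about 24 s; it gave no verdict.

**Last checks**
- **Rotor:** in the final picture the arrow is at −3.069 rad and the blue cap at −3.067 rad. The line through the yellow and green caps gives −3.056 rad, so the rotor is within about 0.01 rad of the arrow.
- **Blue cap:** its mark has turned about 70°, close to the full 1.25 rad. The wrist read about 0.5 N·m at the end of the turn, so the cap was against its stop.
- **Yellow and green caps:** their marks look the same as before the unscrewing.

**What went wrong on the way**
- **First grasp missed:** the fingertips are about 30 mm higher than the reported tool position, so the fingers shut above the cap. I corrected the height from the side view.
- **First unscrewing shifted the rotor:** it left the rotor about 0.05 rad past the arrow, and I turned the tool back 4° before letting go. I regripped the cap, brought it back to the arrow, turned it to the stop again and released it straight. So most of the unscrewing was done in that first turn, while the rotor was drifting by up to 0.05 rad.

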